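# Release the gluing press

## Task

The glue on the pad of cards has set, so release the bench press: flick the pawl's release lever over to its other stop, then take the crank, wind it up just far enough for the sprung pawl to jump out of the ratchet, and ease the crank back until the carriage is fully home. Keep hold of the crank all the way so that nothing flies back, squeeze the pad hardly more than it is squeezed now, and leave the pad standing in the press with the lever in its released position and the things round the press undisturbed.

Things in the scene. Friction and masses are not known exactly. Their poses are not given: they have to be found in the camera images.
- press: Low grey bench press for gluing pads of cards, fixed on the table, under 130 mm high. Origin on the underside of its base plate; at yaw 0 its x points away from the robot, y to the left; positions below are in this frame, mm. Base plate x -85..100, y -235..195, 12 high; steel bed x -30..90, y 5..190, top at z 20. Pawl post at x 5, y -158. The crank's whole swing is clear of obstacles.
- shaft (a point): Centre of the ratchet wheel's top on the upright shaft (x 5, y -100, z 56). Wheel 84 mm across, 14 hooked teeth; an 18 mm radius pinion below drives the rack: winding up (anticlockwise from above) squeezes the pad, 18 mm per rad. Springs push it back clockwise, the pawl holds it. Home stop 2.1 rad clockwise of where it is found. To unload the pawl wind the shaft up 0.03 to 0.06 rad; it then springs out.
- grip: The crank's upright black handle: round, turns freely, 21 mm across, 50 high; origin in its lower end (z 76, top z 126), 75 mm from the shaft on a flat arm (top z 74), found on the robot's side. The crank has 0.38 rad of free play on the shaft (28 mm at the grip), found anywhere in it: winding up turns it freely until the load is felt, 5 to 7 N along its circle; at the home stop it is loose again.
- lever (a joint): Release lever, rad: 0 holding (as found), 0.70 released, on its other stop; turns about the pawl post, clockwise from above to release; stays where put (2 to 3 N at its end). Its spring then pulls at the pawl, but the loaded hooked tooth keeps it caught until the crank is wound up a little. If still caught, the load leaves the hand on easing back. Lever not thrown: the pawl clicks on to the next tooth.
- lever_tip (a point): Point on the dark upright thumb plate at the release lever's end, 60 mm from the pawl post, 6 mm below the plate's top. Plate 7 mm thick (along the swing), 16 wide, 34 high (z 64..98). Found at about x 26, y -214; released at about x -16, y -214: push it towards -x (towards the robot). Over 30 mm free on both sides.
- carriage: Grey sliding block 112 x 28 x 50 mm on the bed, with the rack and, on two springs before it, the pressing plate (112 x 12 x 68). Origin at the middle of its underside. Slides along the press's y: y is 84 clamped (as found) and 46.2 fully home. Pushed home by the springs; let go early, crank and carriage fly back.
- pad: Pad of white cards between two brown boards, on edge on the bed, 105 (x) x 40 (y) x 88 (z) mm, origin at the middle of its underside; loose, squeezed with 13 to 20 N between the pressing plate and the grey backstop. Springs add 5 N per mm of carriage travel (per 0.055 rad of shaft); over 30 N spoils the pad.
- glue_stick: Blue and white glue stick, 28 mm across, 98 mm high, standing on the left front corner of the base plate, origin under its middle. To be left alone.
- marker: Black and white marker 136 mm long lying in front of the press. To be left alone.
- pot: Low round pot with a lid, 90 mm across, 32 mm high, to the right of the press. To be left alone.

How it is judged:
By the outcome, as a careful person would: the job done as asked, in the order asked, and still so for the second after the job is handed in, with the robot touching nothing.
It also fails if it takes over 66 s, if anything falls off the work surface, if the arm or the gripper's body presses on something with over 40 N, if the wrist force passes 120 N, or if a joint passes its speed limit or range.

## Robot

A 7-joint arm with a two-finger parallel gripper is mounted at the origin on a cart in front of the work surface, level with it; the furniture and walls round the work are solid. World frame = base frame: x ahead of the robot, y to its left, z up, the work surface at z = 0. Lengths are in mm, angles in rad, forces in N, time in s.
With the tool pointing down it reaches from about 400 to 925 mm from the base axis. Payload 4.1 kg.
Tool frame: the origin (TCP) lies on the centre line of the jaws, within the pads' length; the fingertips stand ahead of it and the grasp point (between the pads) is the TCP (ctrl.tip_extent is the z of the fingertips in the tool frame, in mm); z points along the fingers, x is the direction in which the jaws open and shut, and the axes are right-handed (so a half turn about z gives the same grasp; the last joint's range is limited). The gripper opens to 85 mm and grips with 20 to 120 N. Pads are 22 mm wide; open, the fingers measure 114 mm over their backs; the gripper's body (76 mm by 85 mm) begins 54 mm behind the grasp point. The pads swing forward as they close: fully open they stand 13 mm farther back than shut.
Start: joints at [-1.206, 0.398, 0.045, 1.537, -0.019, 1.207, -0.051], TCP at [290.762, 581.376, 250.347] pointing down, gripper open.
Joint ranges: [-2.82, 2.82], [-0.49, 2.23], [-1.37, 1.46], [0, 2.46], [-1.36, 4.5], [0.23, 2], [-2.94, 2.94]. Speed limits (rad/s): [2.57, 2.57, 3.14, 3.14, 3.14, 3.14, 3.14].

## Interface

Orientations are given as a unit quaternion [w, x, y, z].
In Python, from bench import ctrl gives the robot as it stands. The module is installed in compiled form; this text tells all that it offers.
- The arm moves only by the tool step_arm, never from a script. Its argument "plan" is a list of rows, each a list of 6 numbers: the shift along the tool's x, y, z in mm, then the turn, a rotation vector about the tool's x, y, z in rad. A call has 1 to 12 rows; each row is the pose to reach, as a shift and turn from the pose measured when the call began, along the tool's axes at that moment; what a row does not reach only later rows make up. A row lasts 1/8 s, in which the tool goes at most 62.5 mm and 10.7 degrees, less where a joint would pass 70% of its speed; a pose out of reach is approached as far as the arm can. A call with a gripper value outside its range is refused whole. "gripper" is the finger opening in mm, from 0 to 85.4, set as the call begins (left out, the last holds). The fingers move at their own pace and stop on an object; "force" is the grip in N (left out, the last holds). Time passes only in rows, so rows that repeat a pose let the fingers close. It gives the time, the measured TCP pose, the force and the opening at its end, in the units of the state.
- ctrl.get_state(): the state, without advancing time (a new reading comes with each control period).
- ctrl.read_camera(name): name is "scene" or "top" or "wrist"; returns a dict with "img" (384x512x3 uint8, red, green, blue), "fx", "fy", "cx", "cy" (pixels), "k1" (the pictures are not rectified: a ray, as slopes to the right and down, at radius r is drawn at 1 + k1 r^2 times it, then the intrinsics apply), "R" (3x3) and "t" (3): a world point X has camera coordinates R X + t. Camera axes: x right, y down, z forward; pixel columns grow to the right and rows downward; lengths in mm; the calibration is good to about 2 mm. A picture is of the moment at which its call begins. There is no depth.
- ctrl.hand_in(): hands the job in, once; it reports no verdict.
The state is a dict: "t": time; "joint_pos": joint angles; "joint_velocities": joint speeds; "tau": joint torques, N m; "eef_pos": TCP position; "ee_rot": TCP orientation; "contact_force": force on the tool from outside, world axes, zero at the start; "ft_torque": the same for the moment, N m; "gripper_width": finger opening in mm.
Only numpy, scipy, OpenCV 4.12 (cv2) and the standard library are available. Lean on these libraries where they do the work, as an engineer would, in place of code of your own. Each camera call takes 0.05 s, during which the arm holds its last target. There are 200 camera calls.

## Working session

There is one attempt and no reset: what is moved stays moved. The work goes in short steps, Python scripts to look and compute and a tool call to move; the robot and the scene stay as the last step left them, time stands still between calls to the robot, and variables do not carry over. Pictures are saved under pics/ and viewed, about 8 in all and at most 12, crops included, and the job is handed in when it is done.

Besides the shell and the picture viewer there is one more tool, called after "Emit:" by a JSON object that holds its "op" and its "data", one argument or row to a line. step_arm: Moves the arm, as the interface text tells. Its arguments: {"type":"object","properties":{"plan":{"type":"array"},"gripper":{"type":"number"},"force":{"type":"number"}},"required":["plan"]}

```bash
mkdir -p pics
cat > h.py <<'E'
import numpy as np, cv2
from bench import ctrl
def shot(cam,name,crop=None,scale=1):
    c=ctrl.read_camera(cam); im=c["img"][:,:,::-1].copy()
    if crop: x0,y0,x1,y1=crop; im=im[y0:y1,x0:x1]
    if scale!=1: im=cv2.resize(im,None,fx=scale,fy=scale,interpolation=cv2.INTER_CUBIC)
    cv2.imwrite("pics/"+name,im); np.savez("pics/"+name+".npz",**c); return c
def ray(c,u,v):
    K=np.array([[c["fx"],0,c["cx"]],[0,c["fy"],c["cy"]],[0,0,1.]])
    p=cv2.undistortPoints(np.array([[[u,v]]],float),K,np.array([float(c["k1"]),0,0,0]))[0,0]
    R=c["R"]; return -R.T@c["t"], R.T@np.array([p[0],p[1],1.])
def atz(c,u,v,z):
    o,d=ray(c,u,v); return o+d*(z-o[2])/d[2]
def proj(c,P):
    q=c["R"]@np.array(P,float)+c["t"]; a,b=q[:2]/q[2]; s=1+c["k1"]*(a*a+b*b)
    return np.array([c["fx"]*a*s+c["cx"],c["fy"]*b*s+c["cy"]])
E
python3 - <<'E'
from h import *
for n in("top","scene"):
    c=shot(n,n+"1.png",None,1.5); print(n,(-c["R"].T@c["t"]).round(),c["fx"],c["k1"],c["R"].round(2).tolist())
s=ctrl.get_state(); print(s, ctrl.tip_extent)
E
```

```text
top [ 384.  -52. 1326.] 442.8238811671622 0.03977488827604273 [[0.02, -1.0, 0.01], [-0.99, -0.02, -0.13], [0.13, -0.01, -0.99]]
scene [-147. -648.  925.] 439.9515302866577 -0.03035031281955051 [[0.63, -0.77, -0.01], [-0.53, -0.42, -0.74], [0.57, 0.47, -0.68]]
{'t': 0.1, 'joint_pos': array([-1.20599533,  0.39915334,  0.04504886,  1.53774596, -0.01869677,
        1.20692111, -0.05066595]), 'joint_velocities': array([ 0.00042448, -0.00197745,  0.00110822, -0.00311237,  0.00161612,
        0.00156184, -0.00017575]), 'tau': array([ 3.46605841e-03, -4.76264083e+01,  1.37016725e+00, -2.54949009e+01,
        1.19771625e-02,  5.05675809e-03,  1.30447486e-05]), 'eef_pos': array([290.52031246, 580.85943216, 249.3483421 ]), 'ee_rot': array([ 5.30346366e-04,  8.50655081e-01,  5.25723422e-01, -7.31003680e-04]), 'contact_force': array([-0.12022323, -0.1467832 , -0.24314481]), 'ft_torque': array([-0.03189621,  0.02517121,  0.03455673]), 'gripper_width': 85.17553367539047} 19.0
```

View pics/top1.png

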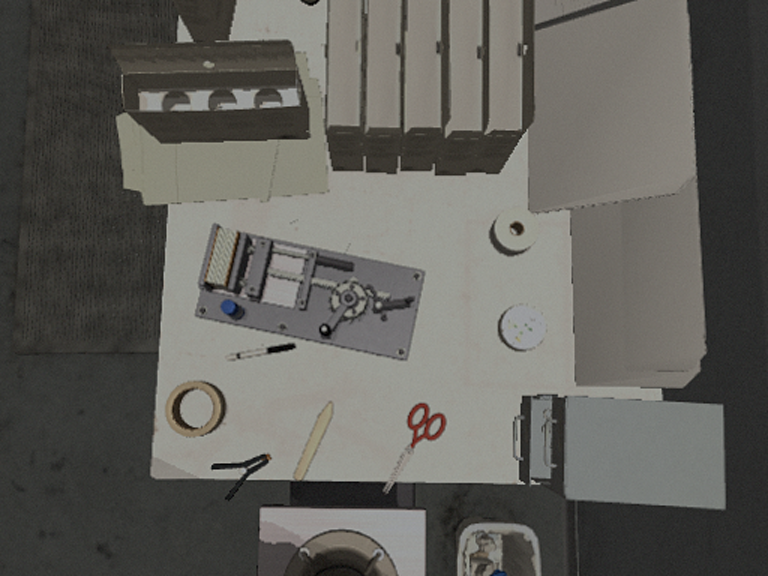

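View pics/scene1.png

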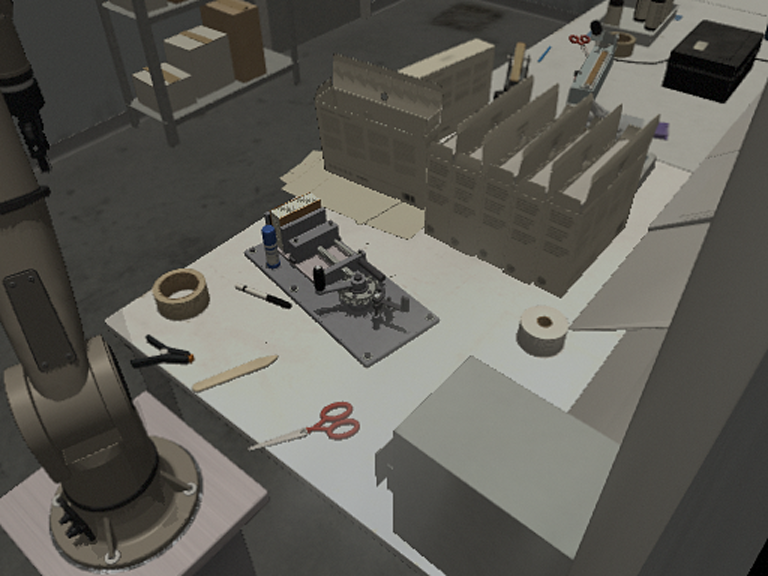

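Top view: press corners at (213,224), (424,270), (406,360), (196,316); shaft ~(348,298), grip ~(326,329), lever to the right ~(405,300). I'll fit the press pose and look at an enlarged crop.

Run:
```python
from h import *
from scipy.optimize import least_squares
c=dict(np.load("pics/top1.png.npz"))
px=np.array([(213,224),(424,270),(406,360),(196,316)])/1.5
L=[(100,195),(100,-235),(-85,-235),(-85,195)]
W=np.array([atz(c,u,v,12)[:2] for u,v in px])
def T(p,q): 
    s,k=np.sin(p[2]),np.cos(p[2]); return np.array([p[0]+k*q[0]-s*q[1],p[1]+s*q[0]+k*q[1]])
r=least_squares(lambda p:np.concatenate([T(p,l)-w for l,w in zip(L,W)]),[500,0,-.2])
print(r.x,r.fun.round(1)); p=r.x
np.save("pose.npy",p)
for n,q in dict(shaft=(5,-100),tip=(26,-214),tiprel=(-16,-214),post=(5,-158),glue=(-60,170)).items(): print(n,T(p,q).round(1))
im=cv2.resize(c["img"][140:245,120:295,::-1],None,fx=4.5,fy=4.5,interpolation=cv2.INTER_CUBIC)
for q in [(5,-100,56),(26,-214,92),(5,-158,60)]:
    w=np.append(T(p,q[:2]),q[2]); u=(proj(c,w)-[120,140]+.5)*4.5; print(q,u.round()); cv2.circle(im,tuple(int(a) for a in u),3,(0,0,255),-1)
cv2.imwrite("pics/crop1.png",im)
```

```text
[ 5.61319316e+02  9.66582080e+01 -1.87455571e-01] [-3.5 -4.5  1.7 -1.1  0.5 -0.5  1.2  6. ]
shaft [547.6  -2.5]
tip [ 547.  -118.4]
tiprel [ 505.7 -110.6]
post [536.8 -59.5]
glue [534.1 274.9]
(5, -100, 56) [506. 268.]
(26, -214, 92) [690. 265.]
(5, -158, 60) [595. 286.]
```

View pics/crop1.png

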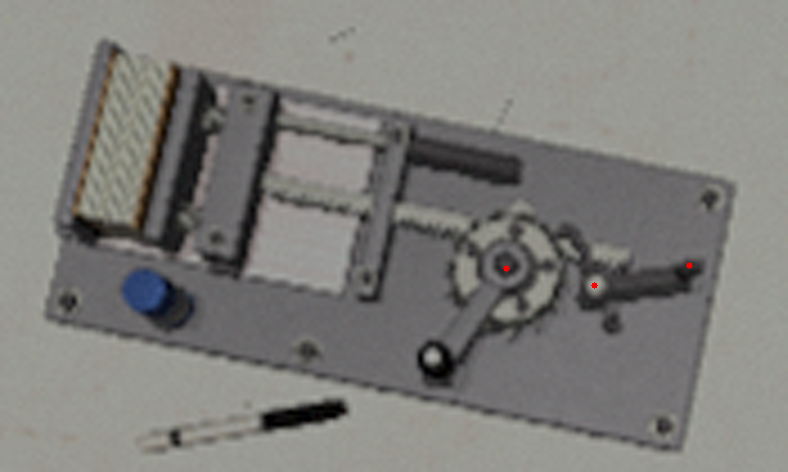

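The crop shows the post and shaft dots fitting well; the grip top is at crop (436,357), and the thumb plate is at about (690,268). I'll refit with the clear corners and compute the first move.

```bash
cat >> h.py <<'E'
from scipy.spatial.transform import Rotation as Ro
def T(p,q):
    s,k=np.sin(p[2]),np.cos(p[2]); return np.array([p[0]+k*q[0]-s*q[1],p[1]+s*q[0]+k*q[1]])
def Ti(p,w):
    s,k=np.sin(p[2]),np.cos(p[2]); d=np.array(w[:2])-p[:2]; return np.array([k*d[0]+s*d[1],-s*d[0]+k*d[1]])
def row(pos,head):
    "row for world pos, tool-x heading, tool down"
    s=ctrl.get_state(); q=s["ee_rot"]; R=Ro.from_quat([q[1],q[2],q[3],q[0]])
    x=np.array([np.cos(head),np.sin(head),0]); z=np.array([0,0,-1.]); G=Ro.from_matrix(np.c_[x,np.cross(z,x),z])
    return np.r_[R.inv().apply(np.array(pos)-s["eef_pos"]).round(1),(R.inv()*G).as_rotvec().round(3)]
E
python3 - <<'E'
from h import *
from scipy.optimize import least_squares
c=dict(np.load("pics/top1.png.npz"))
cr=lambda u,v:(u/4.5+120-.5,v/4.5+140-.5)
pts=[((735,185),(100,-235,12)),((682,450),(-85,-235,12)),((45,318),(-85,195,12)),((505,266),(5,-100,60)),((594,286),(5,-158,60))]
f=lambda p:np.concatenate([proj(c,np.append(T(p,q[:2]),q[2]))-cr(*u) for u,q in pts])
r=least_squares(f,np.load("pose.npy")); p=r.x; np.save("pose.npy",p); print(p,r.fun.round(2))
g=atz(c,*cr(436,357),126); d=Ti(p,g)-[5,-100]; print("grip",g,"rel",d,np.hypot(*d),np.arctan2(d[1],d[0]))
t=atz(c,*cr(692,267),98); print("tip press",Ti(p,t),t)
h=np.pi/2+p[2]; w=T(p,(48,-216)); print(w,row([*w,200],h),h)
E
```

```text
[ 5.61252026e+02  9.63161893e+01 -1.89653996e-01] [ 0.34 -0.96 -0.2   0.51 -0.78 -0.08  0.36  0.38  0.28  0.08]
grip [483.7644533   35.79399504 126.        ] rel [-69.68859363  25.95510965] 74.36509798874003 2.7850646012228077
tip press [  24.78986331 -214.96672081] [ 545.07206128 -119.46943839   98.        ]
[ 567.67123626 -124.85974461] [-5.072e+02  5.635e+02  5.030e+01 -0.000e+00  2.000e-03 -2.740e-01] 1.381142331089364
```

Emit:
{"op": "step_arm", "data": {
  "plan": [
    [-507, 563.5, 50, 0, 0.002, -0.274],
    [-507, 563.5, 50, 0, 0.002, -0.274],
    [-507, 563.5, 50, 0, 0.002, -0.274],
    [-507, 563.5, 50, 0, 0.002, -0.274],
    [-507, 563.5, 50, 0, 0.002, -0.274],
    [-507, 563.5, 50, 0, 0.002, -0.274],
    [-507, 563.5, 50, 0, 0.002, -0.274],
    [-507, 563.5, 50, 0, 0.002, -0.274],
    [-507, 563.5, 50, 0, 0.002, -0.274],
    [-507, 563.5, 50, 0, 0.002, -0.274],
    [-507, 563.5, 50, 0, 0.002, -0.274],
    [-507, 563.5, 50, 0, 0.002, -0.274]
  ],
  "gripper": 0,
  "force": 50
}}

```text
t: 1.6
eef_pos: [564.4, -116.9, 200.6]
ee_rot: [-0.0, 0.771, 0.637, 0.0]
contact_force: [0.6, 0.8, 0.7]
gripper_width: 0.1
```

Run:
```python
from h import *
p=np.load("pose.npy"); h=np.pi/2+p[2]; s=ctrl.get_state(); print(s["t"],s["eef_pos"],s["joint_pos"].round(2),s["gripper_width"],s["contact_force"])
print(row([*T(p,(48,-216)),200],h))
c=shot("wrist","w1.png",None,1.5)
print([proj(c,[*T(p,q[:2]),q[2]])*1.5 for q in [(26,-214,98),(5,-158,60)]])
```

```text
1.6 [ 564.43656573 -116.87686493  200.63895831] [-0.22  0.34  0.44  1.78 -0.16  1.06  1.66] 0.13442894819182388 [0.55329446 0.84929638 0.65761285]
[-7.2e+00  4.7e+00  6.0e-01 -0.0e+00 -1.0e-03  1.0e-03]
[array([379.24282651, 256.63034477]), array([470.70031885, 210.72141076])]
```

View pics/w1.png

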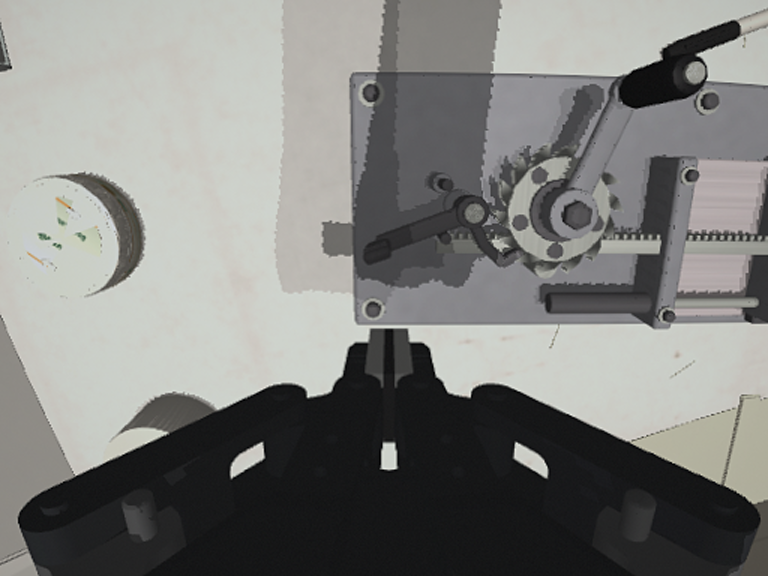

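Wrist view: thumb plate top at about (377,248), post at (471,211). Both match the predictions within a few mm. I'll go down beyond the plate and push.

Emit:
{"op": "step_arm", "data": {
  "plan": [
    [-7, 5, 20, 0, 0, 0],
    [-7, 5, 60, 0, 0, 0],
    [-7, 5, 90, 0, 0, 0],
    [-7, 5, 103, 0, 0, 0],
    [-7, 5, 103, 0, 0, 0],
    [-7, 5, 103, 0, 0, 0]
  ]
}}

```text
t: 2.4
eef_pos: [570.3, -136.9, 99.0]
ee_rot: [0.005, 0.774, 0.633, -0.001]
contact_force: [-0.6, -0.5, -0.1]
gripper_width: -0.0
```

Emit:
{"op": "step_arm", "data": {
  "plan": [
    [0, -5, 0, 0, 0, 0],
    [0, -10, 0, 0, 0, 0],
    [0, -15, 0, 0, 0, 0],
    [0, -20, 0, 0, 0, 0],
    [0, -25, 0, 0, 0, 0],
    [0, -30, 0, 0, 0, 0],
    [0, -34, 0, 0, 0, 0],
    [0, -38, 0, 0, 0, 0],
    [0, -38, 0, 0, 0, 0]
  ]
}}

```text
t: 3.52
eef_pos: [532.4, -128.9, 98.6]
ee_rot: [0.005, 0.774, 0.633, -0.001]
contact_force: [-0.1, -0.6, -0.7]
gripper_width: 0.3
```

Run:
```python
from h import *
p=np.load("pose.npy"); s=ctrl.get_state(); f=s["contact_force"]
print(s["t"],Ti(p,s["eef_pos"]),s["eef_pos"],Ti([0,0,p[2]],f),f[2])
```

```text
3.525 [  14.17324835 -226.65603289] [ 532.44214862 -128.94772076   98.62161564] [ 0.02749306 -0.60633464] -0.731084750273591
```

Run:
```python
from h import *
c=shot("wrist","w2.png",(130,80,400,280),2.8)
```

```text
(no output)
```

View pics/w2.png

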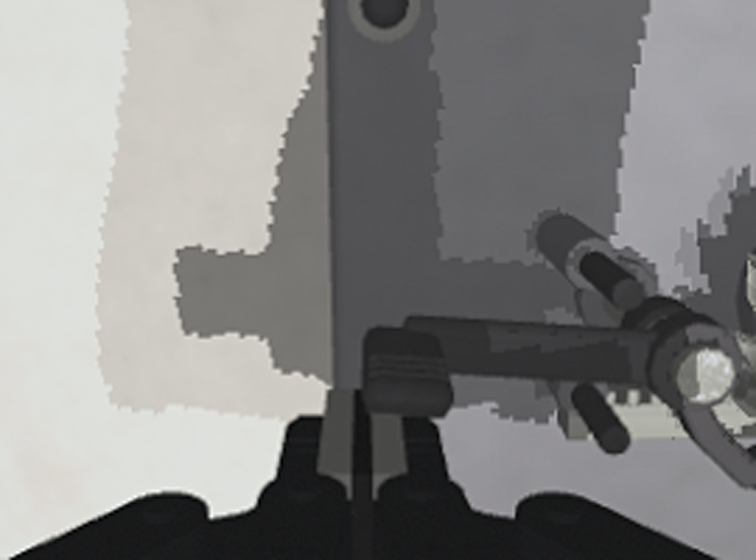

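The fingers touch the plate (crop 365–450, 330–415) off centre, and the lever is about half way over. I'll recentre and push on.

Emit:
{"op": "step_arm", "data": {
  "plan": [
    [0, 3, 0, 0, 0, 0],
    [9, 3, 0, 0, 0, 0],
    [9, 0, 0, 0, 0, 0],
    [9, -4, 0, 0, 0, 0],
    [9, -8, 0, 0, 0, 0],
    [9, -11, 0, 0, 0, 0],
    [9, -13, 0, 0, 0, 0],
    [9, -13, 0, 0, 0, 0]
  ]
}}

```text
t: 4.58
eef_pos: [521.3, -117.8, 98.6]
ee_rot: [0.005, 0.774, 0.633, -0.001]
contact_force: [1.8, -0.0, 0.8]
gripper_width: 0.4
```

Emit:
{"op": "step_arm", "data": {
  "plan": [
    [0, -1, 0, 0, 0, 0],
    [0, -2, 0, 0, 0, 0]
  ]
}}

```text
t: 4.82
eef_pos: [519.7, -117.5, 98.6]
ee_rot: [0.005, 0.774, 0.633, -0.001]
contact_force: [4.4, 0.2, -0.3]
gripper_width: -0.2
```

Emit:
{"op": "step_arm", "data": {
  "plan": [
    [0, -1, 0, 0, 0, 0],
    [0, -2, 0, 0, 0, 0]
  ]
}}

```text
t: 5.08
eef_pos: [519.5, -117.4, 98.9]
ee_rot: [0.007, 0.774, 0.633, 0.0]
contact_force: [7.1, -1.2, -3.3]
gripper_width: 0.2
```

Run:
```python
from h import *
p=np.load("pose.npy"); s=ctrl.get_state(); f=s["contact_force"]
print(s["t"],Ti(p,s["eef_pos"]),s["eef_pos"],Ti([0,0,p[2]],f),f[2])
```

```text
5.075 [  -0.74946963 -217.77181513] [ 519.4618469  -117.40958382   98.88969079] [7.14434338 0.18432865] -3.2785544888575213
```

The lever is on its stop: 7 N, and the tool stalls at x -0.7, about where expected. I'll back off and rise.

Emit:
{"op": "step_arm", "data": {
  "plan": [
    [0, 6, 0, 0, 0, 0],
    [0, 8, -10, 0, 0, 0],
    [0, 8, -60, 0, 0, 0],
    [0, 8, -90, 0, 0, 0],
    [0, 8, -90, 0, 0, 0]
  ]
}}

```text
t: 5.7
eef_pos: [527.6, -118.7, 191.7]
ee_rot: [0.008, 0.774, 0.633, 0.002]
contact_force: [-0.5, -0.1, -0.1]
gripper_width: 0.1
```

Run:
```python
from h import *
p=np.load("pose.npy"); h=np.pi/2+p[2]; s=ctrl.get_state();print(s["t"],s["eef_pos"])
print(row([484,36,190],h))
```

```text
5.7 [ 527.63108234 -118.65177602  191.70717821]
[ 1.429e+02 -7.350e+01 -4.000e-01  1.400e-02  7.000e-03 -1.100e-02]
```

Emit:
{"op": "step_arm", "data": {
  "plan": [
    [50, -26, 0, 0.014, 0.007, -0.011],
    [95, -50, 0, 0.014, 0.007, -0.011],
    [130, -67, 0, 0.014, 0.007, -0.011],
    [143, -73.5, 0, 0.014, 0.007, -0.011],
    [143, -73.5, 0, 0.014, 0.007, -0.011],
    [143, -73.5, 0, 0.014, 0.007, -0.011]
  ],
  "gripper": 60
}}

```text
t: 6.45
eef_pos: [484.2, 34.1, 189.4]
ee_rot: [0.001, 0.772, 0.636, -0.001]
contact_force: [0.1, -0.1, -0.4]
gripper_width: 60.3
```

Run:
```python
from h import *
p=np.load("pose.npy"); h=np.pi/2+p[2]; s=ctrl.get_state();print(s["t"],s["eef_pos"],s["gripper_width"])
c=shot("wrist","w3.png",None,1.5)
print(row([484,36,190],h),proj(c,[483.8,35.8,126])*1.5,proj(c,[*T(p,(-16,-214)),98])*1.5)
```

```text
6.45 [484.24919579  34.08563992 189.40396189] 60.31802717070436
[ 1.8e+00 -7.0e-01 -5.0e-01  0.0e+00  1.0e-03 -3.0e-03] [392.73279757 308.91506042] [148.29504326 373.04765033]
```

View pics/w3.png

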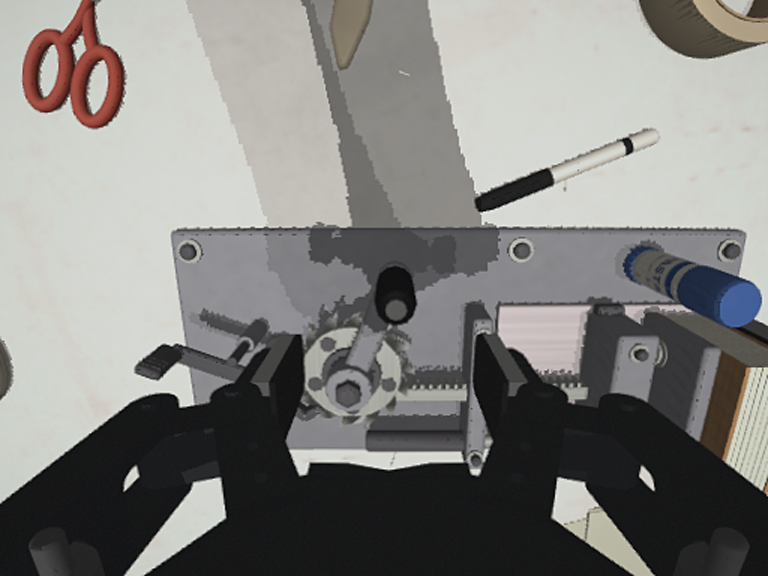

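The lever is over to its other stop (plate at (155,362)). The grip top at (397,309) matches the prediction of (393,309). I'll go down and grasp.

Emit:
{"op": "step_arm", "data": {
  "plan": [
    [1.5, -0.5, 30, 0, 0, 0],
    [1.5, -0.5, 60, 0, 0, 0],
    [1.5, -0.5, 78, 0, 0, 0],
    [1.5, -0.5, 80, 0, 0, 0],
    [1.5, -0.5, 80, 0, 0, 0]
  ]
}}

```text
t: 7.12
eef_pos: [484.8, 34.7, 110.0]
ee_rot: [0.001, 0.772, 0.635, -0.0]
contact_force: [0.4, -0.2, 0.6]
gripper_width: 60.0
```

Emit:
{"op": "step_arm", "data": {
  "plan": [
    [0, 0, 0, 0, 0, 0],
    [0, 0, 0, 0, 0, 0],
    [0, 0, 0, 0, 0, 0],
    [0, 0, 0, 0, 0, 0],
    [0, 0, 0, 0, 0, 0]
  ],
  "gripper": 10,
  "force": 50
}}

```text
t: 7.75
eef_pos: [485.5, 35.0, 110.8]
ee_rot: [0.001, 0.772, 0.635, 0.001]
contact_force: [-0.8, -0.1, 6.4]
gripper_width: 19.6
```

```bash
cat >> h.py <<'E'
def st():
    p=np.load("pose.npy"); s=ctrl.get_state(); f=s["contact_force"]
    d=Ti(p,s["eef_pos"])-[5,-100]; a=np.arctan2(d[1],d[0])%(2*np.pi); F=Ti([0,0,p[2]],f)
    print("t",s["t"],"r",np.hypot(*d).round(1),"ang",a.round(3),"z",s["eef_pos"][2].round(1),"Ftan(ccw)",(F@[-np.sin(a),np.cos(a)]).round(2),"Frad",(F@[np.cos(a),np.sin(a)]).round(2),"Fz",f[2].round(1),"w",s["gripper_width"].round(1))
    return p,s,d,a
def arc(angs,r=75.):
    "tool-frame rows to put the grip at the given shaft angles"
    p,s,d,a=st(); q=s["ee_rot"]; R=Ro.from_quat([q[1],q[2],q[3],q[0]])
    for b in angs:
        w=T(p,(5+r*np.cos(b),-100+r*np.sin(b))); print(round(b,3),R.inv().apply([*(w-s["eef_pos"][:2]),0]).round(1).tolist())
E
python3 -c "
from h import *
arc([2.78+.04*i for i in range(1,12)])"
```

```text
Traceback (most recent call last):
  File "h.py", line 34, in arc
    p,s,d,a=st(); q=s["ee_rot"]; R=Ro.from_quat([q[1],q[2],q[3],q[0]])
            ~~^^
  File "h.py", line 30, in st
    print("t",s["t"],"r",np.hypot(*d).round(1),"ang",a.round(3),"z",s["eef_pos"][2].round(1),"Ftan(ccw)",(F@[-np.sin(a),np.cos(a)]).round(2),"Frad",(F@[np.cos(a),np.sin(a)]).round(2),"Fz",f[2].round(1),"w",s["gripper_width"].round(1))
                                                                                                                                                                                                              ^^^^^^^^^^^^^^^^^^^^^^^^
AttributeError: 'float' object has no attribute 'round'
```

```bash
sed -i 's/s\["gripper_width"\].round(1))/round(float(s["gripper_width"]),1))/' h.py
python3 -c "
from h import *
p,s,d,a=st(); arc([a+.04*i for i in range(1,11)],np.hypot(*d))"
```

```text
t 7.75 r 72.5 ang 2.783 z 110.8 Ftan(ccw) 0.5 Frad 0.62 Fz 6.4 w 19.6
t 7.75 r 72.5 ang 2.783 z 110.8 Ftan(ccw) 0.5 Frad 0.62 Fz 6.4 w 19.6
2.823 [-2.7, -1.0, -0.0]
2.863 [-5.5, -1.8, -0.0]
2.903 [-8.3, -2.5, -0.0]
2.943 [-11.2, -3.1, -0.0]
2.983 [-14.0, -3.6, -0.0]
3.023 [-16.9, -4.0, -0.0]
3.063 [-19.8, -4.3, 0.0]
3.103 [-22.7, -4.5, 0.0]
3.143 [-25.6, -4.5, 0.0]
3.183 [-28.5, -4.4, 0.0]
```

Emit:
{"op": "step_arm", "data": {
  "plan": [
    [-2.7, -1, 0, 0, 0, 0],
    [-5.5, -1.8, 0, 0, 0, 0]
  ]
}}

```text
t: 8.0
eef_pos: [482.6, 29.8, 110.8]
ee_rot: [0.001, 0.772, 0.635, 0.001]
contact_force: [-0.1, -0.1, 3.2]
gripper_width: 19.8
```

```bash
python3 -c "
from h import *
p,s,d,a=st(); arc([a+.04*i for i in range(1,4)],np.hypot(*d))"
```

```text
t 8.0 r 72.5 ang 2.865 z 110.8 Ftan(ccw) 0.12 Frad 0.1 Fz 3.2 w 19.8
t 8.0 r 72.5 ang 2.865 z 110.8 Ftan(ccw) 0.12 Frad 0.1 Fz 3.2 w 19.8
2.905 [-2.8, -0.7, -0.0]
2.945 [-5.6, -1.3, -0.0]
2.985 [-8.5, -1.8, -0.0]
```

Emit:
{"op": "step_arm", "data": {
  "plan": [
    [-2.8, -0.7, 0, 0, 0, 0],
    [-5.6, -1.3, 0, 0, 0, 0]
  ]
}}

```text
t: 8.25
eef_pos: [480.1, 24.3, 110.8]
ee_rot: [0.001, 0.772, 0.635, 0.001]
contact_force: [0.3, 0.2, 2.3]
gripper_width: 19.7
```

Emit:
{"op": "step_arm", "data": {
  "plan": [
    [-2.8, -0.5, 0, 0, 0, 0],
    [-4.3, -0.8, 0, 0, 0, 0]
  ]
}}

```text
t: 8.5
eef_pos: [478.9, 21.2, 110.9]
ee_rot: [0.001, 0.772, 0.635, 0.002]
contact_force: [1.4, 5.0, 0.4]
gripper_width: 20.0
```

```bash
python3 -c "
from h import *
p,s,d,a=st(); arc([a+.02*i for i in range(1,8)],72.5)"
```

```text
t 8.5 r 72.5 ang 2.993 z 110.9 Ftan(ccw) -5.17 Frad 0.35 Fz 0.4 w 20.0
t 8.5 r 72.5 ang 2.993 z 110.9 Ftan(ccw) -5.17 Frad 0.35 Fz 0.4 w 20.0
3.013 [-1.4, -0.2, -0.0]
3.033 [-2.9, -0.4, -0.0]
3.053 [-4.3, -0.5, -0.0]
3.073 [-5.8, -0.6, -0.0]
3.093 [-7.2, -0.7, -0.0]
3.113 [-8.7, -0.7, -0.0]
3.133 [-10.1, -0.8, -0.0]
```

Emit:
{"op": "step_arm", "data": {
  "plan": [
    [-1.4, -0.2, 0, 0, 0, 0],
    [-2.9, -0.4, 0, 0, 0, 0],
    [-2.9, -0.4, 0, 0, 0, 0]
  ]
}}

```text
t: 8.88
eef_pos: [478.5, 20.0, 110.9]
ee_rot: [0.001, 0.772, 0.636, 0.003]
contact_force: [1.9, 6.0, -1.1]
gripper_width: 19.7
```

```bash
python3 -c "
from h import *
p,s,d,a=st(); arc([a+.02*i for i in range(1,5)],72.5); shot('wrist','w4.png')"
```

```text
t 8.875 r 72.5 ang 3.011 z 110.9 Ftan(ccw) -6.34 Frad 0.09 Fz -1.1 w 19.7
t 8.875 r 72.5 ang 3.011 z 110.9 Ftan(ccw) -6.34 Frad 0.09 Fz -1.1 w 19.7
3.031 [-1.4, -0.2, -0.0]
3.051 [-2.9, -0.3, -0.0]
3.071 [-4.3, -0.4, -0.0]
3.091 [-5.8, -0.5, -0.0]
```

Emit:
{"op": "step_arm", "data": {
  "plan": [
    [-1.4, -0.2, 0, 0, 0, 0],
    [-2.9, -0.3, 0, 0, 0, 0],
    [-3.6, -0.4, 0, 0, 0, 0],
    [-3.6, -0.4, 0, 0, 0, 0]
  ]
}}

```text
t: 9.43
eef_pos: [478.0, 18.5, 110.9]
ee_rot: [0.0, 0.771, 0.636, 0.004]
contact_force: [1.7, 6.5, -1.5]
gripper_width: 19.4
```

```bash
python3 -c "
from h import *
p,s,d,a=st(); arc([a+.02*i for i in range(1,5)],72.5); shot('wrist','w5.png',None,1.5)"
```

```text
t 9.425 r 72.5 ang 3.033 z 110.9 Ftan(ccw) -6.67 Frad 0.27 Fz -1.5 w 19.4
t 9.425 r 72.5 ang 3.033 z 110.9 Ftan(ccw) -6.67 Frad 0.27 Fz -1.5 w 19.4
3.053 [-1.4, -0.1, -0.0]
3.073 [-2.9, -0.2, -0.0]
3.093 [-4.3, -0.3, -0.0]
3.113 [-5.8, -0.3, -0.0]
```

View pics/w5.png

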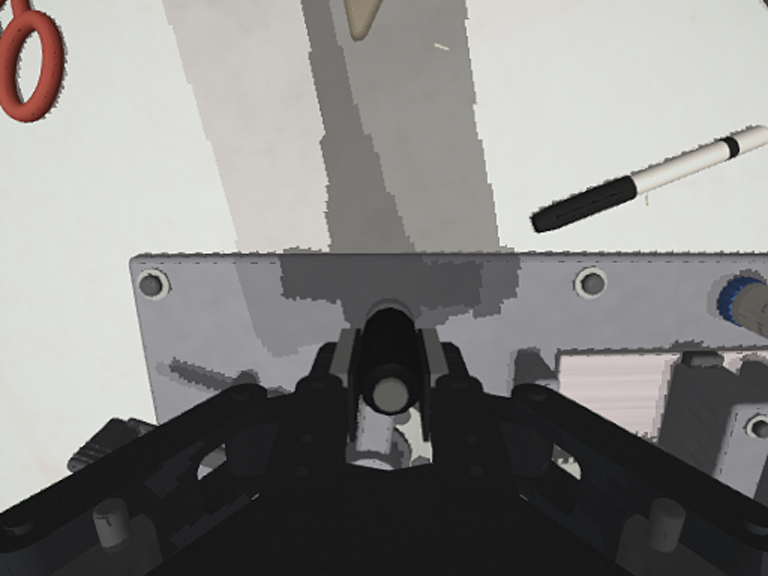

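The grip is well held between the pads at (390,395); the pawl is hidden from this camera. I'll wind a touch more.

Emit:
{"op": "step_arm", "data": {
  "plan": [
    [-1.5, -0.1, 0, 0, 0, 0],
    [-2.9, -0.2, 0, 0, 0, 0],
    [-3.4, -0.2, 0, 0, 0, 0],
    [-3.4, -0.2, 0, 0, 0, 0]
  ]
}}

```text
t: 9.98
eef_pos: [477.6, 17.4, 110.9]
ee_rot: [-0.0, 0.771, 0.637, 0.005]
contact_force: [1.9, 6.0, -1.0]
gripper_width: 19.7
```

```bash
python3 -c "
from h import *
p,s,d,a=st(); arc([a-.04*i for i in range(1,6)],72.5)
c=shot('scene','s2.png'); u=proj(c,[*T(p,(5,-140)),50]); print(u)
im=c['img'][:,:,::-1]; x,y=u.astype(int); cv2.imwrite('pics/s2.png',cv2.resize(im[y-55:y+45,x-65:x+65],None,fx=6,fy=6,interpolation=cv2.INTER_CUBIC))"
```

```text
t 9.975 r 72.6 ang 3.049 z 110.9 Ftan(ccw) -6.25 Frad -0.16 Fz -1.0 w 19.7
t 9.975 r 72.6 ang 3.049 z 110.9 Ftan(ccw) -6.25 Frad -0.16 Fz -1.0 w 19.7
3.009 [2.9, 0.4, 0.0]
2.969 [5.7, 0.8, 0.0]
2.929 [8.6, 1.4, 0.1]
2.889 [11.4, 2.1, 0.1]
2.849 [14.2, 2.8, 0.1]
[246.7293539  199.77690473]
```

View pics/s2.png

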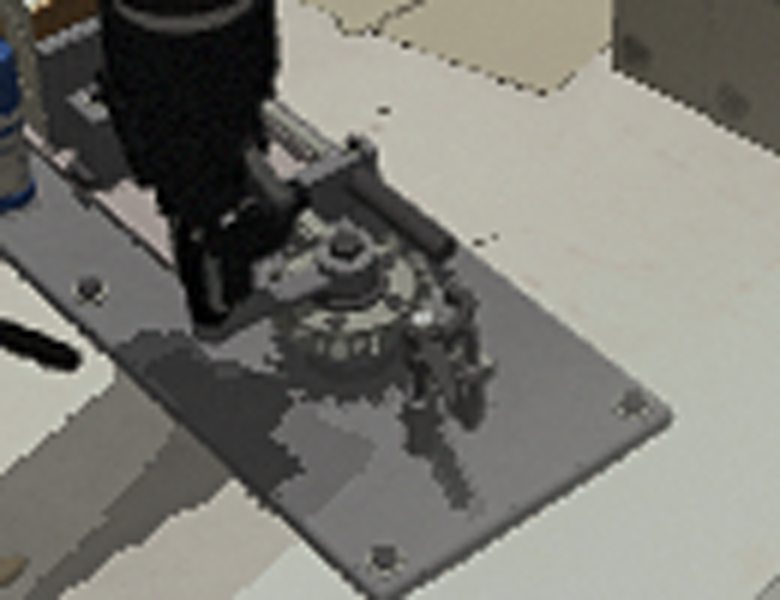

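The pawl is too small to judge in this view, so I'll ease back a little and feel whether the load stays in the hand.

Emit:
{"op": "step_arm", "data": {
  "plan": [
    [1.5, 0.2, 0, 0, 0, 0],
    [3, 0.4, 0, 0, 0, 0],
    [4.5, 0.6, 0, 0, 0, 0],
    [5.7, 0.8, 0, 0, 0, 0],
    [5.7, 0.8, 0, 0, 0, 0]
  ]
}}

```text
t: 10.65
eef_pos: [480.0, 24.1, 110.9]
ee_rot: [-0.0, 0.77, 0.637, 0.005]
contact_force: [2.3, 4.8, -1.0]
gripper_width: 19.7
```

```bash
python3 -c "
from h import *
p,s,d,a=st(); arc([a-.05*i for i in range(1,5)],72.5)"
```

```text
t 10.65 r 72.5 ang 2.951 z 110.9 Ftan(ccw) -5.33 Frad -0.35 Fz -1.0 w 19.7
t 10.65 r 72.5 ang 2.951 z 110.9 Ftan(ccw) -5.33 Frad -0.35 Fz -1.0 w 19.7
2.901 [3.5, 0.8, 0.0]
2.851 [7.0, 1.7, 0.1]
2.801 [10.5, 2.9, 0.1]
2.751 [13.9, 4.2, 0.1]
```

The load stays in the hand at 2.95, below the angle at which it was first felt (about 2.99), so the pawl is out. I'll ease back along the arc.

```bash
cat >> h.py <<'E'
def ease(st_,n,C=(7.6,-100)):
    p,s,_,_=st(); d=Ti(p,s["eef_pos"])-C; a=np.arctan2(d[1],d[0]); q=s["ee_rot"]; R=Ro.from_quat([q[1],q[2],q[3],q[0]])
    print("a",a.round(3),"r",np.hypot(*d).round(2))
    x=np.array([np.cos(p[2]+np.pi/2),np.sin(p[2]+np.pi/2),0]); z=np.array([0,0,-1.]); G=Ro.from_matrix(np.c_[x,np.cross(z,x),z]); print("level",(R.inv()*G).as_rotvec().round(3))
    for i in range(1,n+1):
        b=a-st_*i; w=T(p,(C[0]+75*np.cos(b),C[1]+75*np.sin(b))); print(R.inv().apply([*(w-s["eef_pos"][:2]),0])[:2].round(1).tolist(),end=",")
E
python3 -c "
from h import *
ease(.04,12)"
```

```text
t 10.65 r 72.5 ang 2.951 z 110.9 Ftan(ccw) -5.33 Frad -0.35 Fz -1.0 w 19.7
a 2.957 r 75.06
level [ 0.006 -0.009  0.001]
[2.9, 0.7],[5.8, 1.4],[8.7, 2.2],[11.6, 3.2],[14.4, 4.3],[17.1, 5.5],[19.8, 6.8],[22.5, 8.2],[25.1, 9.7],[27.6, 11.3],[30.1, 13.0],[32.5, 14.8],
```

Emit:
{"op": "step_arm", "data": {
  "plan": [
    [2.9, 0.7, 0, 0, 0, 0],
    [5.8, 1.4, 0, 0, 0, 0],
    [8.7, 2.2, 0, 0, 0, 0],
    [11.6, 3.2, 0, 0, 0, 0],
    [14.4, 4.3, 0, 0, 0, 0],
    [17.1, 5.5, 0, 0, 0, 0],
    [19.8, 6.8, 0, 0, 0, 0],
    [22.5, 8.2, 0, 0, 0, 0]
  ]
}}

```text
t: 11.65
eef_pos: [492.4, 44.5, 110.9]
ee_rot: [-0.0, 0.771, 0.637, 0.005]
contact_force: [2.4, 0.6, -2.5]
gripper_width: 19.9
```

```bash
python3 -c "
from h import *
ease(.045,12)"
```

```text
t 11.65 r 72.5 ang 2.62 z 110.9 Ftan(ccw) -1.97 Frad -1.42 Fz -2.5 w 19.9
a 2.638 r 74.76
level [ 0.006 -0.008  0.001]
[3.0, 1.5],[5.9, 3.3],[8.6, 5.3],[11.3, 7.3],[13.8, 9.5],[16.3, 11.8],[18.7, 14.3],[20.9, 16.8],[23.0, 19.4],[25.1, 22.1],[26.9, 24.9],[28.7, 27.8],
```

Emit:
{"op": "step_arm", "data": {
  "plan": [
    [3, 1.5, 0, 0, 0, 0],
    [5.9, 3.3, 0, 0, 0, 0],
    [8.6, 5.3, 0, 0, 0, 0],
    [11.3, 7.3, 0, 0, 0, 0],
    [13.8, 9.5, 0, 0, 0, 0],
    [16.3, 11.8, 0, 0, 0, 0],
    [18.7, 14.3, 0, 0, 0, 0],
    [20.9, 16.8, 0, 0, 0, 0],
    [23, 19.4, 0, 0, 0, 0],
    [25.1, 22.1, 0, 0, 0, 0]
  ]
}}

```text
t: 12.9
eef_pos: [518.7, 64.3, 111.0]
ee_rot: [-0.0, 0.771, 0.637, 0.005]
contact_force: [4.1, -3.8, -6.5]
gripper_width: 19.5
```

```bash
python3 -c "
from h import *
ease(.045,12)"
```

```text
t 12.9 r 73.0 ang 2.163 z 111.0 Ftan(ccw) -2.29 Frad -5.11 Fz -6.5 w 19.5
a 2.192 r 74.46
level [ 0.006 -0.007  0.001]
[2.3, 2.5],[4.1, 5.3],[5.8, 8.3],[7.3, 11.3],[8.6, 14.4],[9.9, 17.5],[11.0, 20.7],[11.9, 24.0],[12.7, 27.3],[13.3, 30.6],[13.8, 33.9],[14.2, 37.3],
```

```bash
python3 -c "
from h import *
ease(.045,12,(7.2,-101.5))"
```

```text
t 12.9 r 73.0 ang 2.163 z 111.0 Ftan(ccw) -2.29 Frad -5.11 Fz -6.5 w 19.5
a 2.176 r 75.45
level [ 0.006 -0.007  0.001]
[1.5, 3.1],[3.2, 6.0],[4.8, 8.9],[6.3, 12.0],[7.6, 15.1],[8.8, 18.3],[9.8, 21.5],[10.7, 24.7],[11.4, 28.0],[12.0, 31.3],[12.5, 34.7],[12.8, 38.0],
```

Emit:
{"op": "step_arm", "data": {
  "plan": [
    [1.3, 3, 0.3, 0, 0, 0],
    [2.8, 5.9, 0.6, 0, 0, 0],
    [4.2, 8.8, 1, 0, 0, 0],
    [5.7, 11.9, 1, 0, 0, 0],
    [7, 15, 1, 0, 0, 0],
    [8.2, 18.2, 1, 0, 0, 0],
    [9.2, 21.4, 1, 0, 0, 0],
    [10.1, 24.6, 1, 0, 0, 0]
  ]
}}

```text
t: 13.9
eef_pos: [545.5, 70.6, 110.8]
ee_rot: [-0.0, 0.77, 0.637, 0.006]
contact_force: [0.9, 2.3, 5.0]
gripper_width: 20.0
```

```bash
python3 -c "
from h import *
ease(.045,12,(7.2,-101.5))"
```

```text
t 13.9 r 73.4 ang 1.785 z 110.8 Ftan(ccw) -0.99 Frad 2.32 Fz 5.0 w 20.0
a 1.809 r 75.39
level [ 0.007 -0.009  0.001]
[0.3, 3.4],[0.9, 6.7],[1.3, 10.1],[1.6, 13.4],[1.7, 16.8],[1.7, 20.2],[1.5, 23.5],[1.2, 26.9],[0.7, 30.2],[0.0, 33.6],[-0.8, 36.8],[-1.7, 40.1],
```

Emit:
{"op": "step_arm", "data": {
  "plan": [
    [0.8, 3.4, -0.2, 0, 0, 0],
    [1.4, 6.7, -0.4, 0, 0, 0],
    [1.8, 10.1, -0.4, 0, 0, 0],
    [2.1, 13.4, -0.4, 0, 0, 0],
    [2.2, 16.8, -0.4, 0, 0, 0],
    [2.2, 20.2, -0.4, 0, 0, 0],
    [2, 23.5, -0.4, 0, 0, 0],
    [1.7, 26.9, -0.4, 0, 0, 0],
    [1.2, 30.2, -0.4, 0, 0, 0]
  ]
}}

```text
t: 15.02
eef_pos: [575.3, 66.0, 111.1]
ee_rot: [-0.0, 0.77, 0.637, 0.005]
contact_force: [1.6, 1.4, -4.1]
gripper_width: 19.2
```

```bash
python3 -c "
from h import *
ease(.04,12,(7.2,-101.5))"
```

```text
t 15.025 r 74.3 ang 1.375 z 111.1 Ftan(ccw) -0.95 Frad 1.85 Fz -4.1 w 19.2
a 1.407 r 75.42
level [ 0.006 -0.008  0.001]
[-1.0, 2.9],[-1.6, 5.8],[-2.4, 8.7],[-3.3, 11.6],[-4.3, 14.4],[-5.5, 17.2],[-6.7, 19.9],[-8.0, 22.6],[-9.5, 25.2],[-11.0, 27.8],[-12.7, 30.3],[-14.5, 32.7],
```

Emit:
{"op": "step_arm", "data": {
  "plan": [
    [-0.6, 2.9, 0.2, 0, 0, 0],
    [-1.2, 5.8, 0.4, 0, 0, 0],
    [-2, 8.7, 0.4, 0, 0, 0],
    [-2.9, 11.6, 0.4, 0, 0, 0],
    [-3.9, 14.4, 0.4, 0, 0, 0],
    [-5.1, 17.2, 0.4, 0, 0, 0],
    [-6.3, 19.9, 0.4, 0, 0, 0]
  ]
}}

```text
t: 15.9
eef_pos: [594.0, 55.9, 110.9]
ee_rot: [-0.0, 0.77, 0.637, 0.005]
contact_force: [1.7, 0.4, 1.1]
gripper_width: 19.9
```

```bash
python3 -c "
from h import *
ease(.04,12,(7.2,-101.5)); c=shot('top','t2.png',(120,140,295,245),4.5)"
```

```text
t 15.9 r 75.1 ang 1.089 z 110.9 Ftan(ccw) -1.1 Frad 1.32 Fz 1.1 w 19.9
a 1.124 r 75.44
level [ 0.007 -0.009  0.001]
[-1.8, 2.5],[-3.2, 5.1],[-4.8, 7.7],[-6.4, 10.2],[-8.2, 12.6],[-10.1, 14.9],[-12.0, 17.2],[-14.1, 19.4],[-16.2, 21.5],[-18.4, 23.6],[-20.7, 25.5],[-23.0, 27.4],
```

View pics/t2.png

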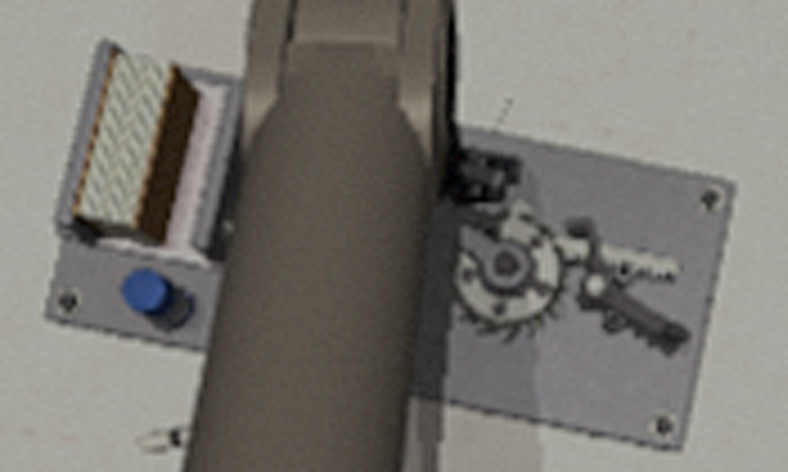

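The top view shows the lever released, the pawl out, the rack slid back towards (680,268), and the pad standing with a gap to the plate. I'll carry on to home.

Emit:
{"op": "step_arm", "data": {
  "plan": [
    [-1.5, 2.5, 0, 0, 0, 0],
    [-2.9, 5.1, 0, 0, 0, 0],
    [-4.5, 7.7, 0, 0, 0, 0],
    [-6.1, 10.2, 0, 0, 0, 0],
    [-7.9, 12.6, 0, 0, 0, 0],
    [-9.8, 14.9, 0, 0, 0, 0],
    [-9.8, 14.9, 0, 0, 0, 0]
  ]
}}

```text
t: 16.82
eef_pos: [607.3, 43.2, 111.0]
ee_rot: [-0.0, 0.771, 0.637, 0.006]
contact_force: [1.9, 1.8, -0.5]
gripper_width: 19.7
```

```bash
python3 -c "
from h import *
ease(.04,8,(7.2,-101.5))"
```

```text
t 16.825 r 75.6 ang 0.844 z 111.0 Ftan(ccw) 0.24 Frad 2.59 Fz -0.5 w 19.7
a 0.879 r 75.33
level [ 0.007 -0.009  0.001]
[-2.2, 2.1],[-4.3, 4.3],[-6.4, 6.4],[-8.6, 8.4],[-10.9, 10.3],[-13.3, 12.1],[-15.7, 13.9],[-18.2, 15.5],
```

The load is gone near the expected home angle. I'll go a bit further into the free play to confirm the crank is loose.

Emit:
{"op": "step_arm", "data": {
  "plan": [
    [-2, 2.3, 0, 0, 0, 0],
    [-4.1, 4.5, 0, 0, 0, 0],
    [-6.2, 6.6, 0, 0, 0, 0],
    [-8.4, 8.6, 0, 0, 0, 0],
    [-8.4, 8.6, 0, 0, 0, 0],
    [-8.4, 8.6, 0, 0, 0, 0]
  ]
}}

```text
t: 17.58
eef_pos: [614.2, 33.3, 110.9]
ee_rot: [-0.0, 0.771, 0.637, 0.006]
contact_force: [1.5, 0.8, 0.2]
gripper_width: 19.8
```

```bash
python3 -c "
from h import *
st()"
```

```text
t 17.575 r 76.0 ang 0.686 z 110.9 Ftan(ccw) -0.02 Frad 1.68 Fz 0.2 w 19.8
```

The crank is loose, with no tangential force over 0.16 rad. I'll release it, rise and clear the view.

Emit:
{"op": "step_arm", "data": {
  "plan": [
    [0, 0, 0, 0, 0, 0],
    [0, 0, 0, 0, 0, 0],
    [0, 0, 0, 0, 0, 0],
    [0, 0, 0, 0, 0, 0],
    [0, 0, -15, 0, 0, 0],
    [0, 0, -50, 0, 0, 0],
    [0, 0, -100, 0, 0, 0],
    [0, 0, -110, 0, 0, 0]
  ],
  "gripper": 50
}}

```text
t: 18.58
eef_pos: [615.8, 32.3, 226.2]
ee_rot: [0.002, 0.771, 0.637, 0.009]
contact_force: [-0.2, -0.0, -0.5]
gripper_width: 50.6
```

Emit:
{"op": "step_arm", "data": {
  "plan": [
    [-50, 0, 0, 0, 0, 0],
    [-100, 0, 0, 0, 0, 0],
    [-150, 0, 0, 0, 0, 0],
    [-200, 0, 0, 0, 0, 0],
    [-240, 0, 0, 0, 0, 0],
    [-240, 0, 0, 0, 0, 0],
    [-240, 0, 0, 0, 0, 0]
  ]
}}

```text
t: 19.45
eef_pos: [570.7, -202.5, 223.4]
ee_rot: [0.002, 0.771, 0.637, 0.01]
contact_force: [0.2, 1.3, 0.5]
gripper_width: 50.0
```

```bash
python3 -c "
from h import *
s=ctrl.get_state(); print(s['t'],s['eef_pos'],s['contact_force'])
c=shot('top','t3.png',(110,140,285,245),4.5); p=np.load('pose.npy')
for q in [(0,46.2+14,70),(0,46.2-14,70),(0,84+14,70)]: print(q,(proj(c,[*T(p,q[:2]),q[2]])-[110,140]+.5)*4.5)"
```

```text
19.45 [ 570.71317312 -202.51624184  223.36817273] [0.21865153 1.25928919 0.5047299 ]
(0, 60.2, 70) [302.63399761 221.48975424]
(0, 32.2, 70) [345.76159679 230.54837899]
(0, 98, 70) [244.39074663 209.25840702]
```

View pics/t3.png

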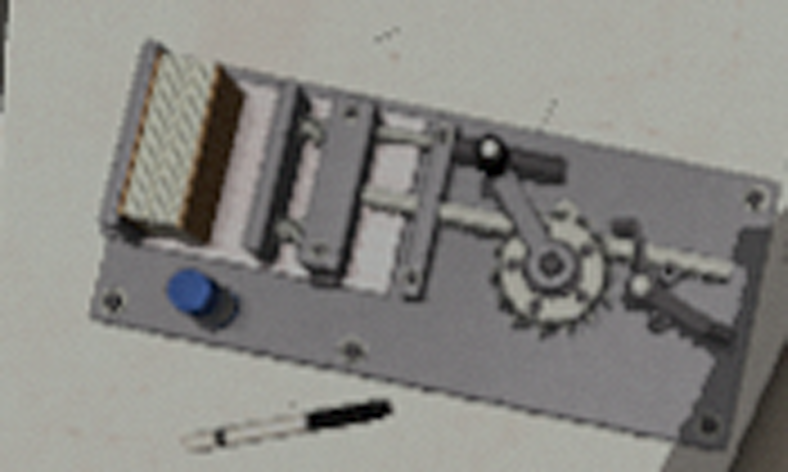

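The final view shows the carriage moved the full ~38 mm. Its edges went about 60 px against 59 expected, with the same small offset before and after. The pad is standing, the lever is on its released stop at (722,333), and the glue stick and marker are in place.

```bash
python3 -c "
from bench import ctrl
print(ctrl.hand_in())"
```

```text
the job is handed in; nothing more can be done
None
```

The press is released and the job is handed in, with about 19.5 s on the robot's clock.

- **Lever:** I pushed it over until it stalled on its released stop, at 7 N. The final top view shows it still there.
- **Crank:** I gripped the handle and wound up through the free play until I felt the load, 5 N. Then I wound about 0.05 rad further, where the hand force peaked at about 6.7 N. The load was still in the hand when I eased back past the angle where it had first appeared, so the pawl was out. I kept hold for the whole 2.1 rad back, and let go only once the crank was loose: no force along its circle over 0.16 rad beyond home.
- **Final checks:** The last top view shows the carriage home, having moved about 60 px against 59 expected. The pad is standing, and the glue stick and marker look unmoved.
- **Not fully confirmed:**
  - I could not see the pawl jump out while winding; I judged it by the load, and a later top view showed it clear.
  - The carriage edges appeared about 7 to 10 px off their predicted positions both before and after. I took this as a calibration offset, so its home position rests on how far it moved.
  - The pot was outside the last view. The arm passed near that side, but well above the pot's height.

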